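Seat a gel cassette in its casting stand and hold the comb ready over it

TASK

Get the gel-casting stand ready for pouring: take the glass cassette (not the lower plastic dam) out of the peg rack and slide it down between the two uprights of the stand until it sits fully home on the gasket strip; do not let it drop. Then lift the longer of the two combs out of the comb block and carry it to the stand, without disturbing the tube rack in between. Finish still holding the comb, teeth down and motionless, centred over the gap between the glass plates and in line with it, the tooth tips about a centimetre above the top edge of the glass and touching nothing, and leave everything else where it stands.

Things in the scene. Friction and masses are not known exactly. Their poses are not given: they have to be found in the camera images.
- cassette: Glass cassette on edge in the peg rack, leaning up to 5 deg: two plates with white spacer strips at both sides; 10 mm thick (own x) x 100 wide (own y), 150 g. The +x plate is 85 high, the -x plate 75, a 3 mm gap between them at mid-thickness. Origin: middle of lower edge, z up to the open edge. Grasp from above across the thickness, mid-width. Either face may point forward in the stand.
- cassette_mouth (a point): Point on the cassette: middle of the gap in width and thickness, at the height of the top edge of the taller plate (85 above the cassette's origin). Same axes as the cassette.
- buffer_dam: Bystander in the other place of the peg rack: grey moulded plastic plate with raised rim, 10 x 100 x 66 mm high, axes and origin as the cassette's. Stays there. Cassette and dam may be swapped.
- glass_rack: White peg rack, fixed, 140 (x) x 124 (y) mm, origin middle of underside; slabs stand on its base at z = 8. Two places, at own x = -35 and +35, each with two pairs of steel pegs (6 diameter, up to z = 46) at own y = -36 and +36, 1.5 free on each side of a slab.
- stand: Grey casting stand, fixed, base 90 (x) x 150 (y) x 18 mm, origin middle of underside. Uprights at both y ends have facing vertical channels, open at the top, for the cassette's side edges: straight from z = 22 to 66, 13 wide in x, 103 between their floors in y, flared to about 26 and 115 at the top (z = 80). Middle 88 mm of the width is free; a tie bar behind the slot rises to z = 34.
- stand_seat (a point): Point on the stand at the middle of the top of the gasket strip (22 above the stand's underside): where the cassette's origin comes when it is fully home. Same axes as the stand.
- comb: The longer comb, white plastic, 30 g, teeth down in a slot of the comb block: ridge 91 mm long (own y) x 10 thick (own x) x 22 high, to be grasped from above across its thickness; below it a 2 thick blade with ten teeth, 79 wide. Origin: middle of the tooth tips; ridge from 28 to 50 above them. z up. Alike both ways round.
- short_comb: Bystander: the shorter comb, same section, ridge 50 long, five teeth, in the other slot of the comb block. Origin: middle of the tooth tips. The two combs may be swapped. Stays there.
- comb_block: Grey block, fixed, 112 (x) x 110 (y) x 40 mm high, origin middle of underside. Two slots along own y, at own x = -32 and +32, 5 wide, 88 long, down to z = 8. A comb rests with the underside of its ridge on the block's top (z = 40), tooth tips at z = 12, its ridge standing up from z = 40 to 62.
- tube_rack: Bystander and obstacle: rack of capped tubes, 62 x 190 (own y), 100 high over the caps, standing lengthwise between the comb block and the stand. Origin: middle of the underside.
- amber_bottle: Bystander: amber glass bottle, 48 diameter x 98 mm high, behind the stand. Origin: middle of the underside.

How it is judged:
On the way, in this order (a step that is already met when the one before it is completed fails the run):
1. the cassette sits fully home in the stand's channels and is let go (z of cassette in the frame of stand_seat below 0.003 m and horizontal distance between cassette and stand_seat below 0.006 m and angle between the x axis of cassette and the x axis of stand, either way round below 0.08 rad and angle between cassette's own z axis and vertical below 0.08 rad and contact force between cassette and the fingers below 0.1 N), for 0.3 s.
2. the comb is lifted clear of its block, held in the fingers (z of comb in the frame of comb_block above 0.045 m and contact force between comb and the fingers above 0.5 N), for 0.1 s.
At the end, for the whole second after the job is handed in: Cassette fully home in the stand (within 3 mm of the gasket, 6 mm of centre, 4.5 deg). Comb held in the fingers, still, upright, touching neither glass nor stand, its tooth tips 2 to 20 mm above the taller plate's top edge, within 5 mm across and 7 mm along the gap and 4.5 deg in line (all of step 1 and x of comb in the frame of cassette_mouth between -0.005 and 0.005 m and y of comb in the frame of cassette_mouth between -0.007 and 0.007 m and z of comb in the frame of cassette_mouth between 0.002 and 0.02 m and angle between the y axis of comb and the y axis of cassette, either way round below 0.08 rad and angle between comb's own z axis and vertical below 0.1 rad and contact force between comb and the fingers above 0.5 N and linear speed of comb below 0.01 m/s and contact force between comb and cassette below 0.05 N and contact force between comb and stand below 0.05 N); the arm keeps its last pose, push and grip.
It fails at once if the cassette is dropped (falls free) (linear speed of cassette above 0.5 m/s and contact force between cassette and the fingers below 0.05 N).
It fails at once if the buffer dam is moved from its place (distance of buffer_dam from where it was at the start of the episode above 0.015 m).
It fails at once if the shorter comb is moved from its place (distance of short_comb from where it was at the start of the episode above 0.015 m).
It fails at once if the tube rack is pushed or tipped (distance of tube_rack from where it was at the start of the episode above 0.02 m or angle between tube_rack's own z axis and vertical above 0.2 rad).
It fails at once if the amber bottle is pushed or tipped (distance of amber_bottle from where it was at the start of the episode above 0.02 m or angle between amber_bottle's own z axis and vertical above 0.3 rad).
It also fails if it takes over 64 s, if anything falls off the work surface, if the arm or the gripper's body presses on something with over 40 N, if the wrist force passes 120 N, or if a joint passes its speed limit or range.

ROBOT

A 6-joint arm with a two-finger parallel gripper is mounted at the origin on a cart in front of the work surface, level with it; the furniture and walls round the work are solid. World frame = base frame: x ahead of the robot, y to its left, z up, the work surface at z = 0. Lengths are in m, angles in rad, forces in N, time in s.
With the tool pointing down it reaches from about 0.375 to 0.9 m from the base axis. Payload 3.1 kg.
Tool frame: the origin (TCP) lies at the centre of the arm's flange, where the gripper is bolted on; the fingertips stand robot.tip_extent ahead of it and the grasp point (between the pads) lies 164 mm ahead of it (robot.tip_extent is the distance from the TCP to the fingertips, in m); z points along the fingers, y is the line along which they close (so a half turn about z gives the same grasp; the last joint's range is limited). The gripper opens to 87 mm and grips with 3 to 60 N. Pads are 19 mm wide; open, the fingers measure 117 mm over their backs; the gripper's body (75 mm by 190 mm) begins 51 mm behind the grasp point.
Start: joints at [-0.178, 0.527, 1.433, -0, 1.181, -0.178], TCP at [0.625, 0, 0.405] pointing down, gripper open.
Joint ranges: [-3.08, 3.08], [-0.75, 2.2], [0.22, 2.44], [-1.43, 4.57], [0, 2.65], [-2.85, 2.85]. Speed limits (rad/s): [2.79, 2.79, 3.14, 3.14, 3.14, 3.14].

INTERFACE

Orientations are given as a unit quaternion [x, y, z, w].
In Python, from rig import get_obs, camera, hand_in, cut_out, robot gives the robot as it stands.
- The arm moves only by the tool step_arm, never from a script. Its argument "rows" is a list of rows, each a list of 6 numbers: the shift along the world's x, y, z in m, then the turn, a rotation vector about the world's x, y, z in degrees. A call has 1 to 12 rows; each row shifts and turns the commanded pose from where the row before left it; what a row does not reach is not made up. A row lasts 1/8 s, in which the tool goes at most 62.5 mm and 10.7 degrees, less where a joint would pass 70% of its speed; a pose out of reach is approached as far as the arm can. A call is refused whole if a number of a shift passes 0.0625 or a number of a turn 10.7, either way. A call with a gripper value outside its range is refused whole. "jaw" is the finger opening in m, from 0 to 0.087, set as the call begins (left out, the last holds). The fingers move at their own pace and stop on an object; "squeeze" is the grip in N (left out, the last holds). Time passes only in rows, so rows that do not move let the fingers close. It gives the time, the measured TCP pose, the force, the opening and the grip force at its end, in the units of the state.
- get_obs(): the state, without advancing time (a new reading comes with each control period).
- camera(name): name is "scene" or "side" or "wrist"; returns a dict with "pixels" (384x512x3 uint8, blue, green, red), "depth" (384x512 float32, m along the optical axis (not along the pixel's ray), 0 where there is no reading), "fov_y" (degrees; the focal length in pixels is half the picture's height over the tangent of half this angle, whatever the lens; pixels are square), "cx", "cy" (the principal point, pixels), "k1" (the pictures are not rectified: a ray, as slopes to the right and down, at radius r is drawn at 1 + k1 r^2 times it, then the intrinsics apply), "extrinsics" (4x4, takes a point from camera to world coordinates); the wrist camera has in their place "mount" (4x4, takes a point from camera to tool coordinates, whose origin is the TCP and whose axes are the flange's). Camera axes: x right, y up, looking along -z (the intrinsics and any distortion apply to the point x, -y, -z); pixel columns grow to the right and rows downward; lengths in m; the calibration is good to about 2 mm. A picture is of the moment at which its call begins: read the wrist's pose just before it.
- hand_in(): hands the job in; it is judged then, once.
Trained networks look in the newest picture that a camera, given by its name, has taken for a name from the list of things; names that differ only in an ending like _2 or _b are one class to them, and where a whole thing is asked for, a point or a joint stands for the part that bears it (a point fixed in the world has none). Each returns a list of dicts, best first, with "confidence" (0 to 1); they miss things now and then, are a little off and sometimes report something else, mostly with a low value. They report only what shows in the picture. A call takes as long as a camera call.
- cut_out(label, camera): "region" (384x512 bool, what is visible of it) and "extent" ([centre column, centre row, width, height] in pixels, round what is visible of it).
The state is a dict: "time": time; "q": joint angles; "joint_velocities": joint speeds; "joint_torque": joint torques, N m; "position": TCP position; "tool_rot": TCP orientation; "ft_force": force on the tool from outside, world axes, zero at the start; "moment": the same for the moment, N m; "grip_width": finger opening in m; "grip_force": force on a finger pad.
Only numpy, scipy, OpenCV 4.12 (cv2) and the standard library are available. Lean on these libraries where they do the work, as an engineer would, in place of code of your own. Each camera call takes 0.05 s, during which the arm holds its last target. There are 200 camera calls.

## Working session

There is one attempt and no reset: what is moved stays moved. The work goes in short steps, Python scripts to look and compute and a tool call to move; the robot and the scene stay as the last step left them, time stands still between calls to the robot, and variables do not carry over. Pictures are saved under pics/ and viewed, at most 10 in all, crops included, and the job is handed in when it is done.

Besides the shell and the picture viewer there is one more tool, called after "Emit:" in YAML: its name, and indented under it one key for each argument. step_arm: Moves the arm, as the interface text tells. Its arguments: {"type":"object","properties":{"rows":{"type":"array"},"jaw":{"type":"number"},"squeeze":{"type":"number"}},"required":["rows"]}

```bash
mkdir -p pics; ls
cat > h.py <<'E'
import numpy as np, cv2
from rig import get_obs, camera, hand_in, cut_out, robot
from scipy.spatial.transform import Rotation as R
def ext(c,obs=None):
    if 'extrinsics' in c: return np.array(c['extrinsics'])
    T=np.eye(4);T[:3,:3]=R.from_quat(obs['tool_rot']).as_matrix();T[:3,3]=obs['position']
    return T@np.array(c['mount'])
def cloud(c,obs=None):
    h,w=c['depth'].shape;f=h/2/np.tan(np.radians(c['fov_y'])/2)
    K=np.array([[f,0,c['cx']],[0,f,c['cy']],[0,0,1.]])
    v,u=np.mgrid[:h,:w]
    p=cv2.undistortPoints(np.stack([u,v],-1).reshape(-1,1,2).astype(np.float64),K,np.array([c['k1'],0,0,0,0.])).reshape(h,w,2)
    d=c['depth'].astype(float)
    P=np.stack([p[...,0]*d,-p[...,1]*d,-d],-1)
    T=ext(c,obs);P=P@T[:3,:3].T+T[:3,3];P[d==0]=np.nan
    return P
def project(c,X,obs=None):
    T=np.linalg.inv(ext(c,obs));X=np.atleast_2d(X)@T[:3,:3].T+T[:3,3]
    a=X[:,0]/-X[:,2];b=-X[:,1]/-X[:,2];s=1+c['k1']*(a*a+b*b)
    f=c['depth'].shape[0]/2/np.tan(np.radians(c['fov_y'])/2)
    return np.stack([c['cx']+f*a*s,c['cy']+f*b*s],-1)
E
python3 - <<'E'
from h import *
print(get_obs(),getattr(robot,'tip_extent',None))
for n in ['scene','side','wrist']:
    o=get_obs();c=camera(n);cv2.imwrite(f'pics/{n}0.png',c['pixels'])
    np.savez(f'{n}0.npz',P=cloud(c,o),px=c['pixels'])
    print(n,c['fov_y'],c['k1'],ext(c,o).round(3).tolist())
    P=cloud(c,o)
    for l in ['cassette','buffer_dam','glass_rack','stand','comb','short_comb','comb_block','tube_rack','amber_bottle']:
        for r in cut_out(l,n)[:2]:
            q=P[r['region']];q=q[~np.isnan(q[:,0])]
            print(l,round(r['confidence'],2),np.round(r['extent']),len(q),np.percentile(q,[2,50,98],axis=0).round(3).tolist() if len(q) else '')
E
```

```text
pics
{'time': 0.0, 'q': array([-1.78498766e-01,  5.28434180e-01,  1.43392718e+00, -1.01321203e-05,
        1.18136307e+00, -1.78518081e-01]), 'joint_velocities': array([-0.00061523, -0.00046011, -0.00105338, -0.00134389, -0.00075665,
       -0.00014611]), 'joint_torque': array([-5.45745443e-04, -4.40045428e+01, -1.76593530e+01,  6.32597599e-02,
        5.83207863e-02, -1.53719384e-04]), 'position': array([6.24646131e-01, 9.29054397e-05, 4.03782947e-01]), 'tool_rot': array([ 7.07098187e-01,  7.07114572e-01, -6.11738663e-04, -8.72873624e-04]), 'ft_force': array([ 0.52417352, -0.14971767,  0.54819451]), 'moment': array([ 0.00590823, -0.02735601, -0.00962957]), 'grip_force': 0.0, 'grip_width': 0.0868619276230606} 0.1822
scene 50.39091375267954 -0.027249940800893623 [[0.577, 0.431, -0.694, -0.119], [-0.817, 0.29, -0.498, -0.497], [-0.013, 0.855, 0.519, 0.592], [0.0, 0.0, 0.0, 1.0]]
cassette 0.67 [348. 277.  73.  66.] 2450 [[0.413, -0.347, 0.001], [0.435, -0.303, 0.038], [0.526, -0.24, 0.043]]
buffer_dam 0.78 [160. 179.  23.  35.] 440 [[0.485, 0.223, 0.011], [0.494, 0.267, 0.047], [0.503, 
[... 1974 characters left out ...]
e 0.77 [274. 175.  17.  38.] 537 [[0.644, 0.076, -0.002], [0.665, 0.087, 0.049], [0.731, 0.272, 0.099]]
wrist 62.76166112866759 -0.07139844104168368 [[1.0, 0.001, 0.001, 0.625], [-0.002, 0.969, 0.246, 0.067], [-0.001, -0.246, 0.969, 0.385], [0.0, 0.0, 0.0, 1.0]]
stand 0.56 [186. 159.  94. 138.] 9598 [[0.485, -0.058, 0.015], [0.538, 0.012, 0.019], [0.585, 0.081, 0.079]]
stand 0.34 [307.  73.  53.  55.] 2316 [[0.649, 0.08, 0.001], [0.667, 0.1, 0.085], [0.693, 0.124, 0.1]]
tube_rack 0.37 [186. 160.  95. 141.] 9439 [[0.485, -0.056, 0.016], [0.537, 0.012, 0.019], [0.585, 0.081, 0.079]]
amber_bottle 0.94 [309.  72.  53.  57.] 2250 [[0.649, 0.081, 0.009], [0.667, 0.099, 0.092], [0.692, 0.124, 0.1]]
```

Emit:
step_arm:
  rows:
    - [-0.0275,0.048,0,0,0,0]
    - [-0.0275,0.048,0,0,0,0]
    - [-0.0275,0.048,0,0,0,0]
    - [-0.0275,0.048,0,0,0,0]
    - [-0.0275,0.048,0,0,0,0]
    - [-0.0275,0.048,0,0,0,0]
    - [0,0,0,0,0,0]
    - [0,0,0,0,0,0]

```text
time: 2.5
position: [0.4601, 0.2881, 0.4049]
tool_rot: [0.707, 0.707, 0.0, 0.0]
ft_force: [0.3, -1.3, -1.0]
grip_width: 0.087
grip_force: 0.0
```

Run:
```python
from h import *
n='wrist'
o=get_obs();c=camera(n);P=cloud(c,o);print(o['position'],o['q'].round(2))
np.savez('wrist1.npz',P=P,px=c['pixels'])
for l in ['cassette','buffer_dam','glass_rack']:
    for r in cut_out(l,n)[:2]:
        q=P[r['region']];q=q[~np.isnan(q[:,0])]
        print(l,round(r['confidence'],2),np.round(r['extent']),len(q),np.percentile(q,[2,50,98],axis=0).round(3).tolist() if len(q) else '')
s=cv2.imread('pics/scene0.png')[140:320,120:400]
cv2.imwrite('pics/m1.png',np.vstack([cv2.resize(c['pixels'],(560,420))[:,:],])) 
cv2.imwrite('pics/s1.png',cv2.resize(s,None,fx=2.8,fy=2.8,interpolation=cv2.INTER_CUBIC))
```

```text
[0.46010785 0.28807928 0.40487438] [ 0.35  0.42  1.64 -0.    1.08  0.35]
cassette 0.57 [230. 179.  31. 111.] 1417 [[0.414, 0.241, 0.008], [0.429, 0.292, 0.083], [0.44, 0.337, 0.094]]
buffer_dam 0.89 [296. 186.  30. 107.] 1566 [[0.484, 0.229, 0.013], [0.495, 0.279, 0.073], [0.507, 0.325, 0.076]]
glass_rack 0.81 [262. 170. 129. 118.] 8827 [[0.392, 0.222, 0.006], [0.46, 0.289, 0.008], [0.532, 0.346, 0.045]]
```

View pics/m1.png

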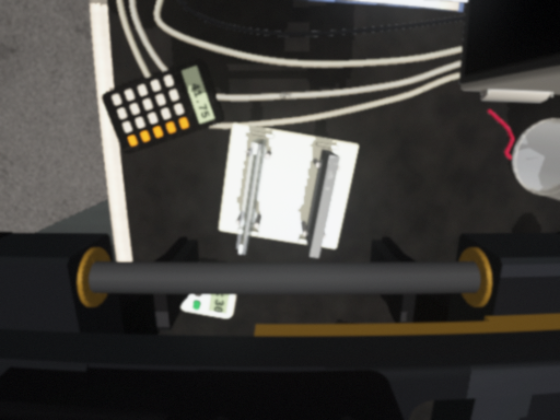

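View pics/s1.png

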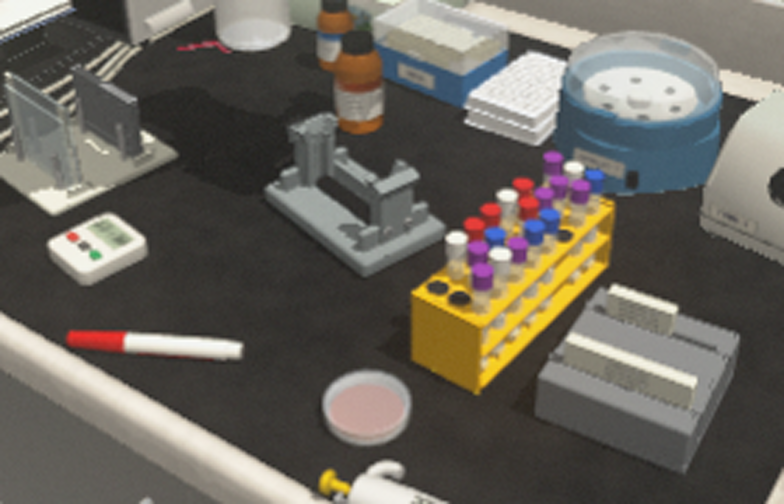

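Run:
```python
from h import *
P=np.load('wrist1.npz')['P'].reshape(-1,3)
def box(q,zl,zh,xl,xh,yl,yh):
    return q[(q[:,2]>zl)&(q[:,2]<zh)&(q[:,0]>xl)&(q[:,0]<xh)&(q[:,1]>yl)&(q[:,1]<yh)]
def rect(q): return cv2.minAreaRect((q[:,:2]*1000).astype(np.float32))
q=box(P,.004,.012,.37,.56,.18,.37);print('rack',rect(q),len(q))
for nm,xl,xh in [('cas',.40,.46),('dam',.475,.52)]:
  for zl,zh in [(.05,.06),(.06,.065),(.065,.07),(.07,.075),(.075,.08),(.08,.085),(.085,.09),(.09,.1)]:
    q=box(P,zl,zh,xl,xh,.2,.36)
    if len(q)>8:
        m=np.median(q,0);print(nm,zl,len(q),q.mean(0).round(4),rect(q)[1:], np.round(np.percentile(q[:,:2],[2,98],axis=0),3).tolist())
for f in ['wrist0','scene0','side0']:
    P=np.load(f+'.npz')['P'].reshape(-1,3)
    print(f,[len(box(P,a,a+.002,.44,.62,-.12,.12)) for a in np.arange(0.01,.1,.002)])
    q=box(P,.014,.021,.44,.62,-.1,.11);print('stand base',rect(q),len(q))
    q=box(P,.075,.083,.44,.62,-.1,.11);print('uprights',rect(q),len(q))
```

```text
rack ((461.5874328613281, 289.6732177734375), (182.5940704345703, 159.43826293945312), 0.06585177034139633) 8913
cas 0.05 89 [0.4295 0.2901 0.0549] ((98.6771011352539, 9.239415168762207), 82.10340881347656) [[0.42, 0.243], [0.44, 0.337]]
cas 0.06 57 [0.4292 0.289  0.0626] ((97.35258483886719, 6.6774163246154785), 80.37068939208984) [[0.419, 0.246], [0.44, 0.336]]
cas 0.065 46 [0.4294 0.29   0.0678] ((95.51231384277344, 6.710042476654053), 80.36514282226562) [[0.42, 0.244], [0.44, 0.337]]
cas 0.07 55 [0.4295 0.2906 0.0725] ((99.07200622558594, 8.043855667114258), 81.28846740722656) [[0.419, 0.241], [0.441, 0.337]]
cas 0.075 57 [0.4294 0.2905 0.0773] ((94.65081787109375, 9.490747451782227), 82.46696472167969) [[0.42, 0.247], [0.44, 0.337]]
cas 0.08 401 [0.4252 0.2894 0.0832] ((99.78498077392578, 10.190256118774414), 80.34209442138672) [[0.416, 0.242], [0.436, 0.336]]
cas 0.085 38 [0.4317 0.288  0.0875] ((93.8913345336914, 9.524909019470215), 80.32472229003906) [[0.42, 0.246], [0.441, 0.336]]
cas 0.09 463 [0.4307 0.2887 0.0932] ((100.83784484863281, 6.699842929840088), 80.23573303222656
[... 1220 characters left out ...]
, 17, 30, 27, 48, 58, 48, 16, 0, 0, 0, 0, 0, 0, 0, 0, 0, 0, 0]
stand base ((530.2982788085938, 5.884284973144531), (154.44317626953125, 90.34136199951172), 72.53958129882812) 730
uprights ((530.451416015625, 5.2608795166015625), (129.83602905273438, 41.298675537109375), 73.76837158203125) 94
side0 [7, 15, 65, 148, 96, 33, 27, 19, 19, 21, 35, 46, 49, 24, 17, 17, 17, 10, 11, 11, 18, 12, 25, 17, 14, 10, 19, 15, 14, 14, 21, 18, 41, 45, 18, 5, 0, 0, 0, 0, 0, 0, 0, 0, 0, 0]
stand base ((528.253173828125, 5.566383361816406), (148.9387664794922, 89.55559539794922), 73.66264343261719) 330
uprights ((528.1539916992188, 4.185127258300781), (133.70767211914062, 38.651832580566406), 73.07585144042969) 96
```

Run:
```python
from h import *
d=np.load('wrist0.npz');P=d['P']
a=np.radians(-16.5);Rz=np.array([[np.cos(a),-np.sin(a)],[np.sin(a),np.cos(a)]])
q=P.copy();q[...,:2]=(P[...,:2]-[.5326,.0085])@Rz
H=np.full((120,180),np.nan)
m=(abs(q[...,0])<.06)&(abs(q[...,1])<.09)&(q[...,2]>-.01)
for x,y,z in q[m]:
    i,j=int((x+.06)*1000),int((y+.09)*1000);H[i,j]=np.nanmax([H[i,j],z])
for nm,sl in [('mid',slice(60,120)),('ends-',slice(26,40)),('ends+',slice(140,154))]:
    print(nm,[(i-60,round(np.nanmedian(H[i,sl])*1000)) for i in range(14,106,2)])
print('y prof',[(j-90,round(np.nanmedian(H[57:63,j])*1000)) for j in range(14,168,2) if not np.isnan(H[57:63,j]).all()])
# top view image
img=np.nan_to_num(H/0.1*255).clip(0,255).astype(np.uint8)
o=cv2.resize(cv2.applyColorMap(img,2),None,fx=4,fy=4,interpolation=0)
crop=cv2.resize(d['px'][70:260,120:260],None,fx=3,fy=3)
o=cv2.resize(o,(720*570//480*2//3,570*2//3)) if 0 else o
c=np.zeros((570,800,3),np.uint8);c[:570,:420]=crop;c[:240,430:790]=o[::2,::2];cv2.imwrite('pics/st.png',c)
# rack
d=np.load('wrist1.npz');P=d['P'];g=d['px'].min(-1)
m=(g>120)&(P[...,2]>.002)&(P[...,2]<.012)&(abs(P[...,0]-.46)<.09)&(abs(P[...,1]-.285)<.08)
n,l,s,_=cv2.connectedComponentsWithStats(m.astype(np.uint8));k=1+s[1:,4].argmax()
print('rack',cv2.minAreaRect((P[l==k][:,:2]*1000).astype(np.float32)),np.median(P[l==k][:,2]))
```

```text
<stdin>:10: RuntimeWarning: All-NaN slice encountered
Traceback (most recent call last):
ValueError: cannot convert float NaN to integer
```

```bash
python3 -W ignore - <<'E'
from h import *
d=np.load('wrist0.npz');P=d['P']
a=np.radians(-16.5);Rz=np.array([[np.cos(a),-np.sin(a)],[np.sin(a),np.cos(a)]])
q=P.copy();q[...,:2]=(P[...,:2]-[.5326,.0085])@Rz
H=np.full((120,180),np.nan)
m=(abs(q[...,0])<.06)&(abs(q[...,1])<.09)&(q[...,2]>-.01)
for x,y,z in q[m]:
    i,j=int((x+.06)*1000),int((y+.09)*1000);H[i,j]=np.nanmax([H[i,j],z])
f=lambda v:int(np.nan_to_num(np.nanmedian(v))*1000)
for nm,sl in [('mid',slice(60,120)),('ends-',slice(26,40)),('ends+',slice(140,154))]:
    print(nm,[(i-60,f(H[i,sl])) for i in range(14,106,2)])
print('y prof',[(j-90,f(H[57:63,j])) for j in range(14,168,2)])
img=np.nan_to_num(H/0.1*255).clip(0,255).astype(np.uint8)
o=cv2.resize(cv2.applyColorMap(img,2),None,fx=2,fy=2,interpolation=0)
c=np.zeros((570,800,3),np.uint8);c[:570,:420]=cv2.resize(d['px'][70:260,120:260],None,fx=3,fy=3);c[:240,430:790]=o;cv2.imwrite('pics/st.png',c)
d=np.load('wrist1.npz');P=d['P'];g=d['px'].min(-1)
m=(g>120)&(P[...,2]>.002)&(P[...,2]<.012)&(abs(P[...,0]-.46)<.09)&(abs(P[...,1]-.285)<.08)
n,l,s,_=cv2.connectedComponentsWithStats(m.astype(np.uint8));k=1+s[1:,4].argmax()
print('rack',cv2.minAreaRect((P[l==k][:,:2]*1000).astype(np.float32)),np.median(P[l==k][:,2]))
E
```

```text
mid [(-46, 0), (-44, 16), (-42, 18), (-40, 18), (-38, 18), (-36, 18), (-34, 18), (-32, 18), (-30, 18), (-28, 18), (-26, 18), (-24, 18), (-22, 18), (-20, 18), (-18, 18), (-16, 18), (-14, 18), (-12, 18), (-10, 18), (-8, 22), (-6, 22), (-4, 22), (-2, 22), (0, 22), (2, 22), (4, 22), (6, 22), (8, 22), (10, 18), (12, 0), (14, 33), (16, 34), (18, 34), (20, 29), (22, 18), (24, 18), (26, 18), (28, 19), (30, 18), (32, 18), (34, 18), (36, 18), (38, 18), (40, 19), (42, 18), (44, 15)]
ends- [(-46, 0), (-44, 15), (-42, 17), (-40, 18), (-38, 18), (-36, 18), (-34, 35), (-32, 35), (-30, 32), (-28, 35), (-26, 33), (-24, 25), (-22, 26), (-20, 77), (-18, 78), (-16, 78), (-14, 78), (-12, 76), (-10, 75), (-8, 75), (-6, 75), (-4, 76), (-2, 76), (0, 72), (2, 69), (4, 64), (6, 0), (8, 0), (10, 0), (12, 0), (14, 52), (16, 54), (18, 35), (20, 35), (22, 34), (24, 35), (26, 35), (28, 36), (30, 35), (32, 36), (34, 35), (36, 18), (38, 18), (40, 18), (42, 17), (44, 13)]
ends+ [(-46, 0), (-44, 16), (-42, 18), (-40, 17), (-38, 18), (-36, 33), (-34, 35), (-32, 36), (-30, 0), (-28, 0), (-26, 0), (-24, 0), (-22, 0), (-2
[... 551 characters left out ...]
-36, 22), (-34, 23), (-32, 22), (-30, 22), (-28, 22), (-26, 22), (-24, 21), (-22, 22), (-20, 22), (-18, 22), (-16, 21), (-14, 22), (-12, 23), (-10, 22), (-8, 22), (-6, 21), (-4, 22), (-2, 22), (0, 23), (2, 22), (4, 22), (6, 21), (8, 22), (10, 21), (12, 22), (14, 21), (16, 22), (18, 22), (20, 22), (22, 22), (24, 22), (26, 22), (28, 22), (30, 22), (32, 22), (34, 22), (36, 22), (38, 22), (40, 21), (42, 22), (44, 21), (46, 22), (48, 0), (50, 0), (52, 68), (54, 73), (56, 77), (58, 78), (60, 77), (62, 77), (64, 75), (66, 74), (68, 17), (70, 18), (72, 17), (74, 0), (76, 0)]
rack ((462.7953796386719, 285.1793518066406), (160.5992431640625, 154.97364807128906), 2.620293140411377) 0.008226693599647061
```

View pics/st.png

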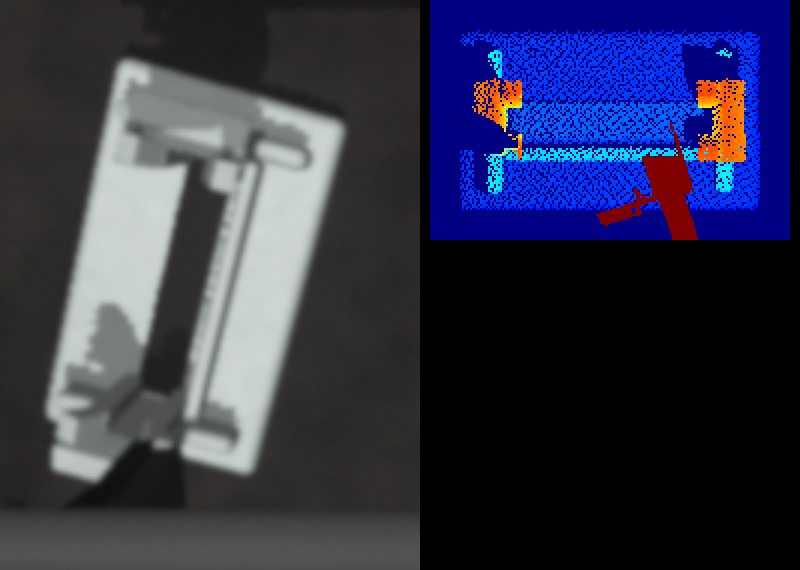

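Emit:
step_arm:
  rows:
    - [-0.0163,0.0006,0,0,0,-4.9]
    - [-0.0163,0.0006,0,0,0,-4.9]
    - [0,0,-0.035,0,0,0]
    - [0,0,-0.035,0,0,0]
    - [0,0,-0.035,0,0,0]
    - [0,0,0,0,0,0]
    - [0,0,0,0,0,0]
  jaw: 0.045

```text
time: 3.58
position: [0.4283, 0.289, 0.3006]
tool_rot: [0.765, 0.644, 0.001, 0.0]
ft_force: [0.8, 0.3, 0.5]
grip_width: 0.0449
grip_force: 0.0
```

```bash
cat > cas.py <<'E'
from h import *
import sys
o=get_obs();c=camera('wrist');P=cloud(c,o);np.savez(sys.argv[1]+'.npz',P=P,px=c['pixels'])
cv2.imwrite('pics/%s.png'%sys.argv[1],c['pixels'])
print(o['position'].round(4),R.from_quat(o['tool_rot']).as_euler('ZYX',degrees=True).round(2),o['grip_width'],o['grip_force'],o['ft_force'].round(1))
E
python3 cas.py w2
python3 - <<'E'
from h import *
P=np.load('w2.npz')['P'].reshape(-1,3)
for nm,xl,xh in [('cas',.40,.46),('dam',.475,.52)]:
  for zl,zh in [(.05,.06),(.06,.065),(.065,.07),(.07,.075),(.075,.08),(.08,.0855),(.0855,.09),(.09,.1)]:
    q=P[(P[:,2]>zl)&(P[:,2]<zh)&(P[:,0]>xl)&(P[:,0]<xh)&(P[:,1]>.2)&(P[:,1]<.36)]
    if len(q)>8:
        print(nm,zl,len(q),q.mean(0).round(4),cv2.minAreaRect((q[:,:2]*1000).astype(np.float32)))
E
```

```text
[0.4283 0.289  0.3006] [ 8.0140e+01 -4.0000e-02  1.7992e+02] 0.04492995072004812 0.0 [0.8 0.3 0.5]
cas 0.05 45 [0.4329 0.3172 0.0546] ((431.78302001953125, 319.38189697265625), (36.457977294921875, 8.597490310668945), 75.58522033691406)
cas 0.06 25 [0.4338 0.3243 0.0618] ((434.6138610839844, 319.72076416015625), (34.88083267211914, 8.96965503692627), 85.69612884521484)
cas 0.065 27 [0.4337 0.3233 0.068 ] ((434.56561279296875, 317.73779296875), (38.707401275634766, 9.329426765441895), 84.89506530761719)
cas 0.07 10 [0.43   0.3045 0.0728] ((433.5058898925781, 315.3809814453125), (43.03187561035156, 3.9050638675689697), 75.64143371582031)
cas 0.075 28 [0.4304 0.3064 0.0773] ((429.9799499511719, 291.8099365234375), (90.96179962158203, 8.38300609588623), 82.40718078613281)
cas 0.08 649 [0.4264 0.2978 0.0833] ((426.0814208984375, 287.7796630859375), (100.09973907470703, 9.352720260620117), 78.56085968017578)
cas 0.0855 16 [0.4251 0.2695 0.0882] ((429.5298156738281, 291.4794921875), (91.31887817382812, 4.830757141113281), 79.95755004882812)
cas 0.09 857 [0.432  0.2952 0.0932] ((429.7159729003906, 287.21881103515625), (99.87757873535156, 6.099302291870117), 80.3297348022461)
dam 0.05 358 [0.4963 0.2902 0.0546] ((495.0921325683594, 287.13092041015625), (79.38885498046875, 7.346133708953857), 76.64170837402344)
dam 0.06 33 [0.5001 0.318  0.0626] ((494.7226867675781, 291.29620361328125), (71.43434143066406, 7.7140607833862305), 74.43704223632812)
dam 0.065 216 [0.4952 0.2931 0.0676] ((494.6396179199219, 290.41534423828125), (73.74076843261719, 8.166361808776855), 74.1391372680664)
dam 0.07 1042 [0.5004 0.3007 0.0738] ((499.0609436035156, 290.3759460449219), (70.92418670654297, 10.285326957702637), 80.37973022460938)
dam 0.075 119 [0.5001 0.2987 0.0753] ((500.48675537109375, 300.4067077636719), (49.48884963989258, 9.020650863647461), 80.55586242675781)
```

View pics/w2.png

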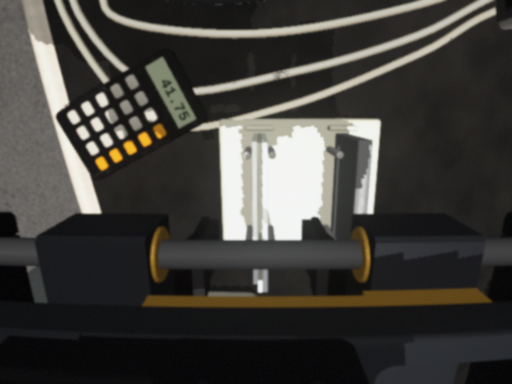

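Emit:
step_arm:
  rows:
    - [0,-0.001,-0.022,0,0,0]
    - [0,0,-0.022,0,0,0]
    - [0,0,-0.022,0,0,0]
    - [0,0,0,0,0,0]

```text
time: 4.12
position: [0.4276, 0.2882, 0.234]
tool_rot: [0.765, 0.644, -0.0, -0.0]
ft_force: [-0.4, 0.4, 0.5]
grip_width: 0.0448
grip_force: 0.0
```

Emit:
step_arm:
  rows:
    - [0,0,0,0,0,0]
    - [0,0,0,0,0,0]
    - [0,0,0,0,0,0]
    - [0,0,0,0,0,0]
    - [0,0,0,0,0,0]
    - [0,0,0,0,0,0]
  jaw: 0
  squeeze: 25

```text
time: 4.88
position: [0.4275, 0.2883, 0.234]
tool_rot: [0.765, 0.644, 0.0, 0.0]
ft_force: [-0.4, 0.2, 3.9]
grip_width: 0.0099
grip_force: 25.0
```

Emit:
step_arm:
  rows:
    - [0,0,0.005,0,0,0]
    - [0,0,0.015,0,0,0]
    - [0,0,0.02,0,0,0]
    - [0,0,0.02,0,0,0]
    - [0,0,0.02,0,0,0]
    - [0,0,0.02,0,0,0]
    - [0,0,0,0,0,0]
    - [0,0,0,0,0,0]

```text
time: 5.88
position: [0.4269, 0.2881, 0.3336]
tool_rot: [0.765, 0.644, -0.0, -0.0]
ft_force: [-0.5, -0.2, -0.8]
grip_width: 0.0097
grip_force: 25.0
```

```bash
python3 cas.py w3
python3 - <<'E'
from h import *
P=np.load('w3.npz')['P'].reshape(-1,3)
for zl,zh in [(.1,.14),(.14,.15),(.15,.16),(.16,.165),(.165,.17),(.17,.175),(.175,.18),(.18,.185),(.185,.19),(.19,.195),(.195,.2)]:
    q=P[(P[:,2]>zl)&(P[:,2]<zh)&(P[:,0]>.4)&(P[:,0]<.46)&(P[:,1]>.2)&(P[:,1]<.36)]
    if len(q)>8:
        print(zl,len(q),q.mean(0).round(4),cv2.minAreaRect((q[:,:2]*1000).astype(np.float32)))
c=camera('side');cv2.imwrite('pics/side3.png',cv2.resize(c['pixels'][70:250,130:330],None,fx=3,fy=3))
E
```

```text
[0.4269 0.2881 0.3336] [ 8.0210e+01  2.0000e-02 -1.7996e+02] 0.009709852712898608 24.964388217777014 [-0.5 -0.2 -0.8]
0.1 244 [0.4278 0.294  0.129 ] ((425.1065368652344, 291.9488830566406), (91.69451904296875, 9.886700630187988), 77.63172149658203)
0.14 130 [0.4267 0.2903 0.1443] ((426.8619689941406, 290.93499755859375), (92.69357299804688, 9.133272171020508), 79.95228576660156)
0.15 229 [0.4285 0.3004 0.1555] ((428.5909118652344, 295.4826354980469), (26.83696937561035, 83.40272521972656), 3.2977781295776367)
0.16 126 [0.4296 0.3041 0.1627] ((431.3515625, 316.7604064941406), (40.52701950073242, 27.24358558654785), 80.69786071777344)
0.165 146 [0.4295 0.3054 0.1676] ((431.967529296875, 316.6461181640625), (40.49287033081055, 27.433391571044922), 78.68233489990234)
0.17 169 [0.4296 0.3059 0.1725] ((431.6174011230469, 316.678955078125), (40.588050842285156, 27.5313720703125), 79.86792755126953)
0.175 205 [0.4292 0.3048 0.1775] ((431.378173828125, 316.72174072265625), (40.728397369384766, 27.673280715942383), 80.55534362792969)
0.18 1018 [0.4272 0.3095 0.1827] ((428.08660888671875, 304.0677795410156), (26.220720291137695, 66.20858764648438), 2.674497365951538)
0.185 28 [0.4368 0.3362 0.1883] ((436.62615966796875, 336.17010498046875), (0.4671665132045746, 6.079622745513916), 80.366943359375)
0.19 1189 [0.4335 0.3134 0.1928] ((429.8405456542969, 306.6889953613281), (60.88409423828125, 9.950961112976074), 80.10002136230469)
0.195 42 [0.4277 0.287  0.1995] ((426.2815856933594, 286.03692626953125), (13.608762741088867, 18.97399139404297), 80.34686279296875)
```

View pics/side3.png

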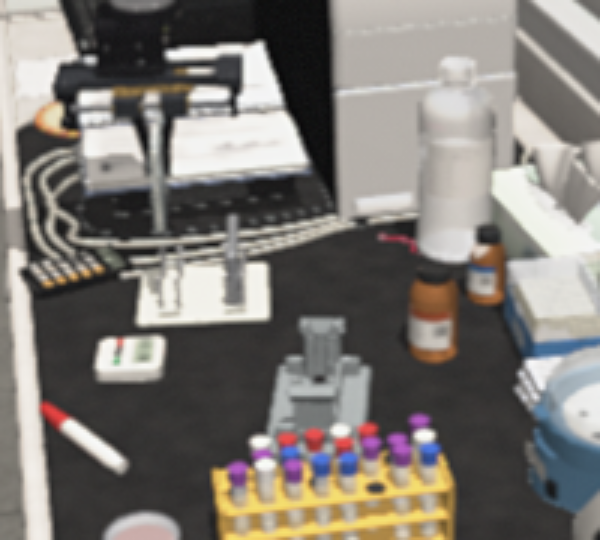

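Emit:
step_arm:
  rows:
    - [0.006,-0.016,0,0,0,0]
    - [0.0136,-0.036,0,0,0,-1.1]
    - [0.0151,-0.04,0,0,0,-1.1]
    - [0.0151,-0.04,0,0,0,-1.1]
    - [0.0151,-0.04,0,0,0,-1.1]
    - [0.0151,-0.04,0,0,0,-1.1]
    - [0.0136,-0.036,0,0,0,-1.1]
    - [0.008,-0.02,0,0,0,0]
    - [0.004,-0.0115,0,0,0,0]
    - [0,0,0,0,0,0]
    - [0,0,0,0,0,0]

```text
time: 7.35
position: [0.5324, 0.0097, 0.3336]
tool_rot: [0.8, 0.599, -0.0, -0.001]
ft_force: [-0.5, -0.3, -1.8]
grip_width: 0.0098
grip_force: 25.0
```

```bash
python3 cas.py w4; python3 -W ignore - <<'E'
from h import *
d=np.load('w4.npz');P=d['P']
for a in [-16.5]:
    r=np.radians(a);Rz=np.array([[np.cos(r),-np.sin(r)],[np.sin(r),np.cos(r)]])
    q=P.copy();q[...,:2]=(P[...,:2]-[.5326,.0085])@Rz;q=q.reshape(-1,3)
    b=q[(abs(q[:,2]-.018)<.003)&(abs(q[:,0])<.06)&(abs(q[:,1])<.09)]
    print('base x',np.percentile(b[:,0],[.5,99.5]),'y',np.percentile(b[:,1],[.5,99.5]))
    u=q[(abs(q[:,2]-.078)<.004)&(abs(q[:,0])<.06)&(q[:,1]>.04)&(q[:,1]<.09)]
    print('upright+ x',np.percentile(u[:,0],[1,99]),'y',np.percentile(u[:,1],[1,99]))
    t=q[(abs(q[:,2]-.193)<.003)&(abs(q[:,0])<.02)&(q[:,1]>.012)&(q[:,1]<.07)]
    print('tall',np.percentile(t,[1,50,99],axis=0))
    t=q[(abs(q[:,2]-.183)<.002)&(abs(q[:,0])<.012)&(q[:,1]>.02)&(q[:,1]<.07)]
    print('short',np.percentile(t,[1,50,99],axis=0))
E
```

```text
[0.5324 0.0097 0.3336] [ 7.3660e+01 -2.0000e-02 -1.7992e+02] 0.009796232225458203 24.964380188612267 [-0.5 -0.3 -1.8]
base x [-0.04450227  0.0439864 ] y [-0.04615875  0.07383018]
upright+ x [-0.02012154  0.01961337] y [0.04370135 0.06683674]
tall [[-0.00237572  0.01656181  0.1910637 ]
 [ 0.00161503  0.03808861  0.19288089]
 [ 0.00383113  0.05035375  0.19426554]]
short [[-0.00607791  0.0204692   0.18128823]
 [-0.00427467  0.03596381  0.18288853]
 [ 0.00172921  0.05035295  0.18453296]]
```

View pics/w4.png

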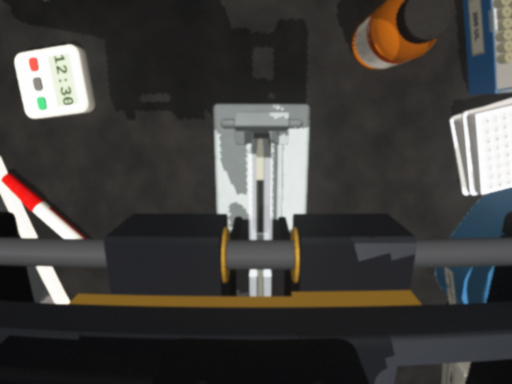

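Emit:
step_arm:
  rows:
    - [0.0005,-0.001,-0.012,0,0,0]
    - [0,0,-0.015,0,0,0]
    - [0,0,-0.012,0,0,0]
    - [0,0,-0.01,0,0,0]
    - [0,0,-0.008,0,0,0]
    - [0,0,0,0,0,0]

```text
time: 8.15
position: [0.5333, 0.0077, 0.276]
tool_rot: [0.801, 0.599, -0.0, -0.001]
ft_force: [0.9, -1.2, -2.1]
grip_width: 0.0099
grip_force: 25.0
```

Emit:
step_arm:
  rows:
    - [0,0,-0.008,0,0,0]
    - [0,0,-0.008,0,0,0]
    - [0,0,-0.006,0,0,0]
    - [0,0,0,0,0,0]
    - [0,0,0,0,0,0]

```text
time: 8.78
position: [0.5336, 0.0077, 0.2548]
tool_rot: [0.801, 0.599, 0.0, 0.0]
ft_force: [0.0, 0.8, -0.9]
grip_width: 0.0101
grip_force: 25.0
```

Emit:
step_arm:
  rows:
    - [0,0,-0.003,0,0,0]
    - [0,0,-0.002,0,0,0]
    - [0,0,-0.0015,0,0,0]
    - [0,0,-0.001,0,0,0]
    - [0,0,-0.001,0,0,0]
    - [0,0,0,0,0,0]

```text
time: 9.52
position: [0.5335, 0.0078, 0.248]
tool_rot: [0.801, 0.599, 0.0, 0.0]
ft_force: [-2.7, -0.8, 12.2]
grip_width: 0.0097
grip_force: 25.0
```

```bash
cat > seat.py <<'E'
from h import *
import sys
P=np.load(sys.argv[1]+'.npz')['P']
r=np.radians(-16.5);Rz=np.array([[np.cos(r),-np.sin(r)],[np.sin(r),np.cos(r)]])
q=P.copy();q[...,:2]=(P[...,:2]-[.5326,.0085])@Rz;q=q.reshape(-1,3)
b=q[(abs(q[:,2]-.018)<.003)&(abs(q[:,0])<.06)&(abs(q[:,1])<.09)]
print('base z',np.median(b[:,2]),'x',np.percentile(b[:,0],[.5,99.5]),'y',np.percentile(b[:,1],[.5,99.5]))
for z0 in (.107,.097):
    t=q[(abs(q[:,2]-z0)<.004)&(abs(q[:,0])<.012)&(abs(q[:,1])<.06)&(abs(q[:,1])>.015)]
    print(z0,len(t),np.percentile(t,[1,50,99],axis=0).round(4).tolist(),cv2.minAreaRect((t[:,:2]*1000).astype(np.float32)))
E
python3 cas.py w5; python3 seat.py w5
```

```text
[0.5335 0.0078 0.248 ] [ 73.61   0.   179.95] 0.009676856210332428 24.99070211313665 [-2.7 -0.8 12.2]
base z 0.018229412653046118 x [-0.04391104  0.04430287] y [-0.01311482  0.07427599]
0.107 935 [[-0.0004, 0.0155, 0.1049], [0.0036, 0.0373, 0.1073], [0.0059, 0.0488, 0.1087]] ((2.808164596557617, 31.97079086303711), (6.335521697998047, 33.88810729980469), 0.4445399343967438)
0.097 746 [[-0.0041, -0.018, 0.0944], [-0.0023, 0.0316, 0.0973], [0.0045, 0.0488, 0.0988]] ((0.5816035270690918, 15.215892791748047), (67.29792022705078, 9.725248336791992), 89.4538803100586)
```

Emit:
step_arm:
  rows:
    - [0,0,0,0,0,0]
    - [0,0,0,0,0,0]
    - [0,0,0,0,0,0]
    - [0,0,0,0,0,0]
  jaw: 0.04

```text
time: 10.07
position: [0.5335, 0.0077, 0.246]
tool_rot: [0.801, 0.599, -0.0, -0.0]
ft_force: [-0.5, 1.0, -0.2]
grip_width: 0.0377
grip_force: 0.0
```

Emit:
step_arm:
  rows:
    - [0,0,0.01,0,0,0]
    - [0,0,0.03,0,0,0]
    - [0,0,0.04,0,0,0]
    - [0,0,0.04,0,0,0]
    - [0,0,0.03,0,0,0]
    - [0,0,0,0,0,0]
    - [0,0,0,0,0,0]

```text
time: 10.95
position: [0.5329, 0.0078, 0.3959]
tool_rot: [0.801, 0.599, -0.0, -0.0]
ft_force: [0.0, -1.4, -0.2]
grip_width: 0.0404
grip_force: 0.0
```

```bash
python3 cas.py w6; python3 seat.py w6
```

```text
[0.5329 0.0078 0.3959] [ 7.3600e+01  1.0000e-02 -1.7994e+02] 0.04040439450900602 0.0 [ 0.  -1.4 -0.2]
base z 0.018282100408896496 x [-0.04480651  0.04389059] y [-0.07311677  0.07336462]
0.107 375 [[-0.0007, -0.0484, 0.1055], [0.0037, 0.0178, 0.1074], [0.0057, 0.0485, 0.1089]] ((2.426046133041382, -0.048175811767578125), (6.430656433105469, 97.29804992675781), 0.10375961661338806)
0.097 309 [[-0.0043, -0.05, 0.0938], [-0.0025, 0.0166, 0.0973], [0.0028, 0.0486, 0.099]] ((-1.165191411972046, -0.993621826171875), (99.51359558105469, 9.660945892333984), 87.87966918945312)
```

Emit:
step_arm:
  rows:
    - [-0.0105,-0.04,0,0,0,2.35]
    - [-0.0105,-0.04,0,0,0,2.35]
    - [-0.0105,-0.04,0,0,0,2.35]
    - [-0.0105,-0.04,0,0,0,2.35]
    - [-0.0105,-0.04,0,0,0,2.35]
    - [-0.0105,-0.04,0,0,0,2.35]
    - [-0.0105,-0.04,0,0,0,2.3]
    - [0,0,0,0,0,0]
    - [0,0,0,0,0,0]

```text
time: 12.12
position: [0.4596, -0.2718, 0.395]
tool_rot: [0.707, 0.707, 0.0, -0.002]
ft_force: [0.6, 0.5, -0.2]
grip_width: 0.0403
grip_force: 0.0
```

```bash
python3 cas.py w7
python3 - <<'E'
from h import *
P=np.load('w7.npz')['P'].reshape(-1,3)
for nm,zl,zh,xl,xh,yl,yh in [('block',.035,.045,.39,.55,-.37,-.225),('comb',.057,.067,.41,.47,-.37,-.23),('short',.057,.067,.475,.54,-.37,-.23)]:
    q=P[(P[:,2]>zl)&(P[:,2]<zh)&(P[:,0]>xl)&(P[:,0]<xh)&(P[:,1]>yl)&(P[:,1]<yh)]
    print(nm,len(q),np.median(q,0).round(4),cv2.minAreaRect((q[:,:2]*1000).astype(np.float32)))
E
```

```text
[ 0.4596 -0.2718  0.395 ] [ 8.9950e+01 -1.5000e-01 -1.7987e+02] 0.04026207794927742 0.0 [ 0.6  0.5 -0.2]
block 7942 [ 0.473  -0.2833  0.0403] ((473.607666015625, -289.40533447265625), (113.25453186035156, 109.93981170654297), 3.9564871788024902)
comb 834 [ 0.4419 -0.2908  0.0622] ((442.0374755859375, -293.2070617675781), (10.409296035766602, 90.02783203125), 3.991743564605713)
short 507 [ 0.5042 -0.2729  0.0621] ((504.51666259765625, -273.9556884765625), (10.664259910583496, 50.024986267089844), 4.131755828857422)
```

View pics/w7.png

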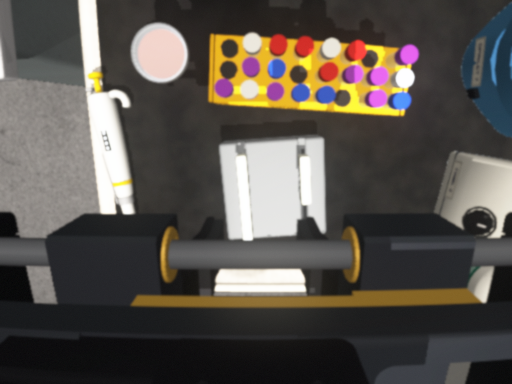

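Emit:
step_arm:
  rows:
    - [-0.0088,-0.0107,-0.02,0,0,2.0]
    - [-0.0088,-0.0107,-0.03,0,0,2.0]
    - [0,0,-0.04,0,0,0]
    - [0,0,-0.03,0,0,0]
    - [0,0,0,0,0,0]
    - [0,0,0,0,0,0]
  jaw: 0.035

```text
time: 12.92
position: [0.443, -0.2932, 0.277]
tool_rot: [0.682, 0.732, -0.0, 0.001]
ft_force: [0.1, 0.2, 0.2]
grip_width: 0.0355
grip_force: 0.0
```

Emit:
step_arm:
  rows:
    - [0,0,-0.02,0,0,0]
    - [0,0,-0.015,0,0,0]
    - [0,0,-0.01,0,0,0]
    - [0,0,-0.004,0,0,0]
    - [0,0,0,0,0,0]
    - [0,0,0,0,0,0]

```text
time: 13.68
position: [0.4425, -0.2938, 0.2276]
tool_rot: [0.682, 0.731, -0.0, 0.0]
ft_force: [0.8, -0.0, -0.5]
grip_width: 0.035
grip_force: 0.0
```

Emit:
step_arm:
  rows:
    - [0,0.0003,-0.0025,0,0,0]
    - [0,0,0,0,0,0]
    - [0,0,0,0,0,0]

```text
time: 14.05
position: [0.4424, -0.2934, 0.2248]
tool_rot: [0.682, 0.731, -0.0, 0.0]
ft_force: [-0.6, -1.6, -0.1]
grip_width: 0.0353
grip_force: 0.0
```

Emit:
step_arm:
  rows:
    - [0,0,0,0,0,0]
    - [0,0,0,0,0,0]
    - [0,0,0,0,0,0]
    - [0,0,0,0,0,0]
    - [0,0,0,0,0,0]
    - [0,0,0,0,0,0]
  jaw: 0
  squeeze: 20

```text
time: 14.8
position: [0.4424, -0.2934, 0.2247]
tool_rot: [0.682, 0.731, -0.0, -0.0]
ft_force: [-0.1, 0.6, -0.8]
grip_width: 0.0096
grip_force: 20.0
```

Emit:
step_arm:
  rows:
    - [0,0,0.005,0,0,0]
    - [0,0,0.015,0,0,0]
    - [0,0,0.025,0,0,0]
    - [0,0,0.03,0,0,0]
    - [0,0,0.03,0,0,0]
    - [0,0,0.03,0,0,0]
    - [0,0,0.025,0,0,0]
    - [0,0,0.015,0,0,0]
    - [0,0,0,0,0,0]
    - [0,0,0,0,0,0]

```text
time: 16.05
position: [0.4421, -0.2931, 0.399]
tool_rot: [0.682, 0.731, 0.0, -0.001]
ft_force: [0.1, 0.1, -0.8]
grip_width: 0.0099
grip_force: 20.0
```

```bash
python3 cas.py w8
python3 - <<'E'
from h import *
P=np.load('w8.npz')['P'];o=get_obs()
T=np.eye(4);M=R.from_quat(o['tool_rot']).as_matrix()
q=((P-o['position'])@M).reshape(-1,3)  # tool frame
b=q[(abs(q[:,1])<.02)&(q[:,2]>.14)&(q[:,2]<.23)&(abs(q[:,0])<.06)]
for a in np.arange(.14,.23,.005):
    t=b[(b[:,2]>a)&(b[:,2]<a+.005)]
    if len(t)>8: print(a.round(3),len(t),np.percentile(t,[1,50,99],axis=0).round(4).tolist())
n='side';c=camera(n);P=cloud(c)
for r in cut_out('comb',n)[:2]:
    s=P[r['region']];s=s[~np.isnan(s[:,0])];print(r['confidence'],r['extent'],np.percentile(s,[2,50,98],axis=0).round(3).tolist())
cv2.imwrite('pics/side8.png',cv2.resize(c['pixels'][130:330,150:350],None,fx=3,fy=3))
E
```

```text
[ 0.4421 -0.2931  0.399 ] [ 9.3990e+01 -8.0000e-02 -1.7993e+02] 0.009918800566660462 19.999736845493317 [ 0.1  0.1 -0.8]
0.14 32 [[-0.0089, -0.0052, 0.1401], [-0.0024, 0.0047, 0.1413], [0.0004, 0.0048, 0.1423]]
0.15 90 [[0.009, -0.0137, 0.1501], [0.0105, -0.0058, 0.1538], [0.0112, 0.0132, 0.155]]
0.155 182 [[-0.0087, -0.014, 0.1551], [0.0094, -0.0052, 0.1576], [0.0111, 0.0135, 0.1599]]
0.16 2389 [[-0.025, -0.011, 0.1606], [0.0188, -0.0004, 0.1623], [0.045, 0.0102, 0.1645]]
0.165 179 [[0.0088, -0.0137, 0.1651], [0.0105, -0.0009, 0.1674], [0.0454, 0.0132, 0.17]]
0.17 133 [[0.0088, -0.014, 0.1701], [0.0106, 0.0006, 0.1726], [0.0454, 0.0133, 0.1749]]
0.175 124 [[0.0087, -0.0138, 0.175], [0.0105, -0.0002, 0.1773], [0.0453, 0.0134, 0.1798]]
0.18 53 [[0.0087, -0.0132, 0.1801], [0.0106, -0.0005, 0.181], [0.0454, 0.0127, 0.1832]]
0.74 [221.6, 211.9, 13.9, 35.8] [[0.434, -0.34, 0.187], [0.439, -0.32, 0.227], [0.446, -0.274, 0.236]]
```

View pics/side8.png

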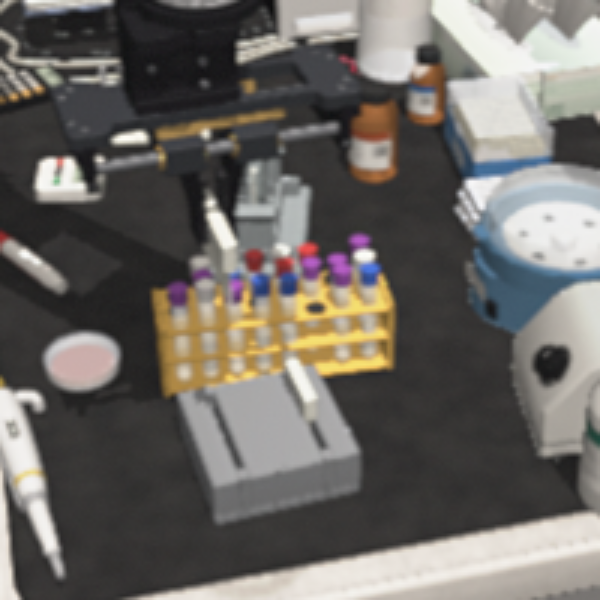

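Emit:
step_arm:
  rows:
    - [0.0037,0.0121,0,0,0,-2.04]
    - [0.0091,0.0301,0,0,0,-2.04]
    - [0.0128,0.0422,0,0,0,-2.04]
    - [0.0128,0.0422,0,0,0,-2.04]
    - [0.0128,0.0422,0,0,0,-2.04]
    - [0.0128,0.0422,0,0,0,-2.04]
    - [0.011,0.0362,0,0,0,-2.04]
    - [0.0091,0.0301,0,0,0,-2.04]
    - [0.0046,0.0151,0,0,0,-2.04]
    - [0.0027,0.009,0,0,0,-2.04]
    - [0,0,0,0,0,0]
    - [0,0,0,0,0,0]

```text
time: 17.7
position: [0.5337, 0.0077, 0.3993]
tool_rot: [0.801, 0.599, -0.0, -0.0]
ft_force: [-0.5, -0.1, -1.2]
grip_width: 0.0096
grip_force: 20.0
```

Emit:
step_arm:
  rows:
    - [0,0,-0.01,0,0,0]
    - [0,0,-0.015,0,0,0]
    - [0,0,-0.015,0,0,0]
    - [0,0,-0.012,0,0,0]
    - [0,0,-0.007,0,0,0]
    - [0,0,0,0,0,0]
    - [0,0,0,0,0,0]
    - [0,0,0,0,0,0]

```text
time: 18.7
position: [0.534, 0.008, 0.3413]
tool_rot: [0.801, 0.599, 0.0, 0.0]
ft_force: [0.9, 0.7, -0.4]
grip_width: 0.0096
grip_force: 20.0
```

```bash
python3 cas.py w9; python3 seat.py w9
python3 - <<'E'
from h import *
P=np.load('w9.npz')['P'];o=get_obs();M=R.from_quat(o['tool_rot']).as_matrix()
q=((P-o['position'])@M).reshape(-1,3)
t=q[(abs(q[:,1])<.012)&(q[:,2]>.159)&(q[:,2]<.166)&(q[:,0]>.014)&(q[:,0]<.06)]
print('comb top in tool',np.percentile(t,[1,50,99],axis=0).round(4).tolist())
f=q[(abs(q[:,1])<.012)&(abs(.331-q[:,2]-.107)<.003)&(q[:,0]>.014)&(q[:,0]<.06)]
print('tall in tool',np.percentile(f,[1,50,99],axis=0).round(4).tolist())
n='side';c=camera(n);P=cloud(c)
for l in('comb','cassette'):
  for r in cut_out(l,n)[:1]:
    s=P[r['region']];s=s[~np.isnan(s[:,0])];print(l,r['confidence'],np.percentile(s,[2,50,98],axis=0).round(3).tolist())
c2=camera('scene')
cv2.imwrite('pics/f.png',np.hstack([cv2.resize(c['pixels'][120:270,170:300],(390,450)),cv2.resize(c2['pixels'][120:270,180:310],(390,450))]))
E
```

```text
[0.534  0.008  0.3413] [ 7.3600e+01 -1.0000e-02  1.7993e+02] 0.009558503961424207 19.99987006187439 [ 0.9  0.7 -0.4]
base z 0.018263608976491097 x [-0.0444738   0.04399444] y [-0.04895945  0.0737124 ]
0.107 145 [[-0.0003, 0.0391, 0.1059], [0.0031, 0.0439, 0.1072], [0.0058, 0.0486, 0.1091]] ((2.745800733566284, 43.82509231567383), (6.152028560638428, 9.62221908569336), 0.2838786244392395)
0.097 90 [[-0.004, 0.0377, 0.0958], [-0.0025, 0.0435, 0.0975], [0.0046, 0.0487, 0.1]] ((0.628169059753418, 42.97633743286133), (11.42492389678955, 9.164917945861816), 89.80716705322266)
comb top in tool [[0.0144, -0.0051, 0.161], [0.0308, -0.0003, 0.1625], [0.0452, 0.0048, 0.1645]]Traceback (most recent call last):
  File "<stdin>", line 7, in <module>
    return _quantile_unchecked(
        a, q, axis, out, overwrite_input, method, keepdims, weights)
    return _ureduce(a,
                    func=_quantile_ureduce_func,
    ...<5 lines>...
                    overwrite_input=overwrite_input,
                    method=method)
    r = func(a, **kwargs)
    result = _quantile(arr,
                       quantiles=q,
    ...<2 lines>...
                       out=out,
                       weights=wgt)
    slices_having_nans = np.isnan(arr[-1, ...])
                                  ~~~^^^^^^^^^
IndexError: index -1 is out of bounds for axis 0 with size 0
```

Emit:
step_arm:
  rows:
    - [-0.0004,0,-0.004,0,0,0]
    - [0,0,-0.004,0,0,0]
    - [0,0,-0.0025,0,0,0]
    - [0,0,0,0,0,0]
    - [0,0,0,0,0,0]
    - [0,0,0,0,0,0]
    - [0,0,0,0,0,0]
    - [0,0,0,0,0,0]

```text
time: 19.75
position: [0.5334, 0.008, 0.3303]
tool_rot: [0.801, 0.599, 0.0, 0.0]
ft_force: [-0.0, -0.7, -0.6]
grip_width: 0.0096
grip_force: 20.0
```

```bash
python3 cas.py w10; python3 seat.py w10
python3 - <<'E'
from h import *
c=camera('side');c2=camera('scene')
cv2.imwrite('pics/f.png',np.hstack([cv2.resize(c['pixels'][120:270,170:300],(390,450)),cv2.resize(c2['pixels'][120:270,180:310],(390,450))]))
E
```

```text
[0.5334 0.008  0.3303] [ 73.6   -0.   179.99] 0.009639620724286773 19.999625980854034 [-0.  -0.7 -0.6]
base z 0.01825116916188063 x [-0.04431025  0.04405977] y [-0.0453676   0.07413874]
0.107 140 [[-0.0004, 0.0402, 0.1059], [0.0028, 0.0445, 0.1073], [0.0054, 0.0487, 0.1089]] ((2.523686408996582, 44.1500244140625), (5.847188949584961, 9.189254760742188), 0.16699934005737305)
0.097 84 [[-0.0038, 0.039, 0.0958], [-0.0024, 0.0445, 0.0975], [0.005, 0.0487, 0.0999]] ((0.8862085342407227, 43.88018035888672), (9.74335765838623, 9.457303047180176), 89.89717864990234)
```

View pics/f.png

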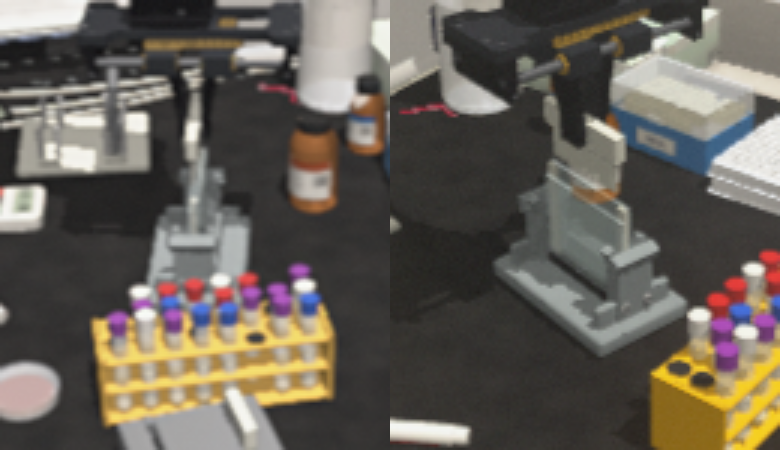

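The cassette is seated in the stand, and the comb is held level above the glass in line with the gap. Its tips are about 1 cm above the top edge.

```bash
python3 -c "
from rig import hand_in
print(hand_in())"
```

```text
the job is handed in; nothing more can be done
None
```

The job is handed in, verdict not shown: by the last camera check the cassette is fully home in the stand, and the longer comb is held still about 1 cm above the glass, centred over the gap.

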